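Find the case that rattles and hold it out

ROBOT

A 6-joint arm with a two-finger parallel gripper is mounted at the origin on the work surface. World frame = base frame: x ahead of the robot, y to its left, z up, the work surface at z = 0. Lengths are in m, angles in rad, forces in N, time in s.
With the tool pointing down it reaches from about 0.25 to 0.775 m from the base axis. Payload 8.9 kg.
Tool frame: the origin (TCP) lies midway between the tips of the shut fingers; the grasp point (between the pads) lies manip.pinch_z behind it (manip.pinch_z is the distance from the TCP to the grasp point, in m); z points along the fingers, y is the line along which they close (so a half turn about z gives the same grasp; the last joint's range is limited). The gripper opens to 85 mm and grips with 20 to 120 N. Pads are 22 mm wide; open, the fingers measure 114 mm over their backs; the gripper's body (76 mm by 85 mm) begins 54 mm behind the grasp point. The pads swing forward as they close: fully open they stand 13 mm farther back than shut.
Start: joints at [-1.342, 0.291, -0.153, 1.127, 0, 1.431], TCP at [0.189, -0.49, 0.231] pointing down, gripper open.
Joint ranges: [-2.52, 2.52], [-0.91, 1.74], [-1.3, 1.37], [-1.96, 2.02], [-1.52, 1.47], [-3.14, 3.14]. Speed limits (rad/s): [2.22, 2.22, 2.79, 3.14, 3.14, 3.14].

INTERFACE

Orientations are given as a rotation vector (axis times angle).
In Python, from station import state, camera, ticket, manip gives the robot as it stands.
- The arm moves only by the shell command python3 -m creep 'ROWS' [FORCE]. ROWS is JSON, a list of rows, each a list of 7 numbers: the shift along the tool's x, y, z in m, then the turn, a rotation vector about the tool's x, y, z in rad, then the opening, from 0 (shut) to 1 (fully open). In form: [[x, y, z, wx, wy, wz, gripper], ...]. A call has 1 to 20 rows; each row shifts and turns the commanded pose from where the row before left it, along the tool's axes as they then stand; what a row does not reach is not made up. A row lasts 1/12 s, in which the tool goes at most 41.7 mm and 7.16 degrees, less where a joint would pass 70% of its speed; a pose out of reach is approached as far as the arm can. A call with a gripper value outside its range is refused whole. The fingers move at their own pace and stop on an object; FORCE is the grip in N (left out, the last holds). Time passes only in rows, so rows that do not move let the fingers close. It gives the time, the measured TCP pose, the force, the opening and the grip force at its end, in the units of the state.
- state(): the state, without advancing time (a new reading comes with each control period).
- camera(name): name is "scene" or "top" or "wrist"; returns a dict with "pixels" (480x640x3 uint8, red, green, blue), "z_map" (480x640 float32, m along the optical axis (not along the pixel's ray), 0 where there is no reading), "K" (3x3 intrinsics, pixels), "rvec" (rotation vector, rad) and "tvec" (3), from world to camera coordinates, as OpenCV has them; the wrist camera has in their place "tool_from_camera" (4x4, takes a point from camera to tool coordinates, whose origin is the TCP and whose axes are the flange's). Camera axes: x right, y down, z forward; pixel columns grow to the right and rows downward; lengths in m; the calibration is good to about 2 mm. A picture is of the moment at which its call begins: read the wrist's pose just before it.
- ticket.job_done(): hands the job in; it is judged then, once.
The state is a dict: "time": time; "joints": joint angles; "dq": joint speeds; "joint_torque": joint torques, N m; "tool_pos": TCP position; "tcp_rot": TCP orientation; "force": force on the tool from outside, world axes, zero at the start; "wrist_torque": the same for the moment, N m; "grip_width": opening from 0.0 (shut) to 1.0 (fully open); "grasp_force": force on a finger pad.
Only numpy, scipy, OpenCV 4.12 (cv2) and the standard library are available. Lean on these libraries where they do the work, as an engineer would, in place of code of your own. Each camera call takes 0.05 s, during which the arm holds its last target. There are 200 camera calls.

TASK

One of the three sealed aluminium cases has a loose steel ball in it. Working from your left to your right, pick up each case in turn, rock it end to end above its stand (one end a good 20 degrees lower than the other) to feel whether something rolls inside, laying it back squarely on its own stand before going on to the next. Then finish while still holding the one that rattles, level and still, about 10 cm above the middle of the white hand-over tray beyond the stands, with the other two cases back on their stands and everything else left alone.

Things in the scene. Friction and masses are not known exactly. Their poses are not given: they have to be found in the camera images.
- case_left: The left one (left is +y) of three look-alike sealed aluminium boxes, 140 (its x) x 44 x 46 high mm, 0.29 to 0.39 kg in all, lying on its stand, x pointing away from the robot within 0.3 rad. Origin: centre of its underside. In one of the three, not always the same, a 134 g, 32 mm steel ball rolls freely 50 mm either way of the middle along x, so tipping shifts its weight to the lower end (0.065 N m about the middle); held level again it stays there.
- stand_left: Fixed white plastic block, 160 (x) x 70 (y) x 20 high mm, on which the left case lies centred at the start, x along x. Origin at the centre of its underside; its flat top is 20 mm above that.
- case_middle: The middle one (left is +y) of three look-alike sealed aluminium boxes, 140 (its x) x 44 (y) x 46 high mm, lying on its stand, x pointing away from the robot within 0.3 rad. Origin: centre of its underside. In the two cases that do not rattle, the same 134 g is packed fast in the middle.
- stand_middle: Fixed white plastic block, 160 (x) x 70 (y) x 20 high mm, on which the middle case lies centred at the start, x along x. Origin at the centre of its underside; its flat top is 20 mm above that.
- case_right: The right one (left is +y) of three look-alike sealed aluminium boxes, 140 (its x) x 44 (y) x 46 high mm, lying on its stand, x pointing away from the robot within 0.3 rad. Origin: centre of its underside.
- stand_right: Fixed white plastic block, 160 (x) x 70 (y) x 20 high mm, on which the right case lies centred at the start, x along x. Origin at the centre of its underside; its flat top is 20 mm above that.
- tray: Fixed shallow white hand-over tray beyond the stands, 110 (x) x 180 (y) mm, rim 14 mm high. Origin at the centre of its underside, on the work surface.
- dish_a: Petri dish, 60 mm across, 14 high, between the left and the middle stand; loose, to be left alone. Origin at the centre of its underside.
- dish_b: Petri dish, 60 mm across, 14 high, between the middle and the right stand; loose, to be left alone. Origin at the centre of its underside.
- media_a: Amber bottle with orange cap, 68 mm across, 150 high, left; loose, to be left alone. Origin at the centre of its underside.
- media_b: Amber bottle with orange cap, 68 mm across, 150 high, right; loose, to be left alone. Origin at the centre of its underside.
- jar: Small glass jar, 52 mm across, 60 high, right; loose, to be left alone. Origin at the centre of its underside.
- spray: White spray bottle, 76 mm across, 225 high, far right; loose, to be left alone. Origin at the centre of its underside.
Things that resemble listed ones, but are neither listed nor needed, are in the scene too. Leave any brown look-alike of the tray alone. Leave any red look-alike of the case_left alone.

How it is judged:
On the way, in this order (a step that is already met when the one before it is completed fails the run):
1. the left case is held clear of its stand, above it, and tipped lengthwise by more than about 13 degrees (horizontal distance between case_left and stand_left below 0.1 m and z of case_left in the frame of stand_left above 0.045 m and contact force between case_left and the fingers above 0.5 N and contact force between case_left and stand_left below 0.05 N and (angle between case_left's own x axis and vertical below 1.351 rad or angle between case_left's own x axis and vertical above 1.791 rad)), for 0.1 s.
2. the middle case is held clear of its stand, above it, and tipped lengthwise by more than about 13 degrees (horizontal distance between case_middle and stand_middle below 0.1 m and z of case_middle in the frame of stand_middle above 0.045 m and contact force between case_middle and the fingers above 0.5 N and contact force between case_middle and stand_middle below 0.05 N and (angle between case_middle's own x axis and vertical below 1.351 rad or angle between case_middle's own x axis and vertical above 1.791 rad)), for 0.1 s.
3. the right case is held clear of its stand, above it, and tipped lengthwise by more than about 13 degrees (horizontal distance between case_right and stand_right below 0.1 m and z of case_right in the frame of stand_right above 0.045 m and contact force between case_right and the fingers above 0.5 N and contact force between case_right and stand_right below 0.05 N and (angle between case_right's own x axis and vertical below 1.351 rad or angle between case_right's own x axis and vertical above 1.791 rad)), for 0.1 s.
At the end, for the whole second after the job is handed in: The case with the loose ball is held, still, level (0.2 rad), underside 5 to 20 cm above the work surface, within 45 mm of the tray's middle, touching only the fingers; the other two lie flat and let go on their own stands, within 25 mm and 0.3 rad of centred (((distance between loose_ball_center and case_left below 0.075 m and horizontal distance between case_left and tray below 0.045 m and height (world z) of case_left between 0.05 and 0.2 m and angle between case_left's own z axis and vertical below 0.2 rad and linear speed of case_left below 0.03 m/s and contact force between case_left and the fingers above 1 N and contact force between case_left and tray below 0.05 N and (horizontal distance between case_middle and stand_middle below 0.025 m and z of case_middle in the frame of stand_middle between 0.016 and 0.024 m and angle between case_middle's own z axis and vertical below 0.08 rad and angle between the x axis of case_middle and the x axis of stand_middle, either way round below 0.3 rad and contact force between case_middle and the fingers below 0.05 N and linear speed of case_middle below 0.02 m/s) and (horizontal distance between case_right and stand_right below 0.025 m and z of case_right in the frame of stand_right between 0.016 and 0.024 m and angle between case_right's own z axis and vertical below 0.08 rad and angle between the x axis of case_right and the x axis of stand_right, either way round below 0.3 rad and contact force between case_right and the fingers below 0.05 N and linear speed of case_right below 0.02 m/s)) or (distance between loose_ball_center and case_middle below 0.075 m and horizontal distance between case_middle and tray below 0.045 m and height (world z) of case_middle between 0.05 and 0.2 m and angle between case_middle's own z axis and vertical below 0.2 rad and linear speed of case_middle below 0.03 m/s and contact force between case_middle and the fingers above 1 N and contact force between case_middle and tray below 0.05 N and (horizontal distance between case_left and stand_left below 0.025 m and z of case_left in the frame of stand_left between 0.016 and 0.024 m and angle between case_left's own z axis and vertical below 0.08 rad and angle between the x axis of case_left and the x axis of stand_left, either way round below 0.3 rad and contact force between case_left and the fingers below 0.05 N and linear speed of case_left below 0.02 m/s) and (horizontal distance between case_right and stand_right below 0.025 m and z of case_right in the frame of stand_right between 0.016 and 0.024 m and angle between case_right's own z axis and vertical below 0.08 rad and angle between the x axis of case_right and the x axis of stand_right, either way round below 0.3 rad and contact force between case_right and the fingers below 0.05 N and linear speed of case_right below 0.02 m/s)) or (distance between loose_ball_center and case_right below 0.075 m and horizontal distance between case_right and tray below 0.045 m and height (world z) of case_right between 0.05 and 0.2 m and angle between case_right's own z axis and vertical below 0.2 rad and linear speed of case_right below 0.03 m/s and contact force between case_right and the fingers above 1 N and contact force between case_right and tray below 0.05 N and (horizontal distance between case_left and stand_left below 0.025 m and z of case_left in the frame of stand_left between 0.016 and 0.024 m and angle between case_left's own z axis and vertical below 0.08 rad and angle between the x axis of case_left and the x axis of stand_left, either way round below 0.3 rad and contact force between case_left and the fingers below 0.05 N and linear speed of case_left below 0.02 m/s) and (horizontal distance between case_middle and stand_middle below 0.025 m and z of case_middle in the frame of stand_middle between 0.016 and 0.024 m and angle between case_middle's own z axis and vertical below 0.08 rad and angle between the x axis of case_middle and the x axis of stand_middle, either way round below 0.3 rad and contact force between case_middle and the fingers below 0.05 N and linear speed of case_middle below 0.02 m/s)))); the arm keeps its last pose, push and grip.
It fails at once if a bystander (dish, bottle, jar, spray bottle) is moved more than 30 mm (distance of any of dish_a, dish_b, media_a, media_b, jar, spray from where it was at the start of the episode above 0.03 m).
It also fails if it takes over 72 s, if anything falls off the work surface, if the arm or the gripper's body presses on something with over 40 N, if the wrist force passes 120 N, or if a joint passes its speed limit or range.

## Working session

There is one attempt and no reset: what is moved stays moved. The work goes in short steps, Python scripts to look and compute and a shell command to move; the robot and the scene stay as the last step left them, time stands still between calls to the robot, and variables do not carry over. Pictures are saved under pics/ and viewed, at most 10 in all, crops included, and the job is handed in when it is done.

```bash
mkdir -p pics; ls; cat > h.py <<'E'
import numpy as np, cv2, json
from scipy.spatial.transform import Rotation as R
from station import state, camera, ticket, manip
def cloud(c):
    K=c["K"]; z=c["z_map"]; v,u=np.mgrid[:480,:640]
    P=np.stack([(u-K[0,2])/K[0,0]*z,(v-K[1,2])/K[1,1]*z,z],-1)
    if "rvec" in c:
        Rm=R.from_rotvec(np.ravel(c["rvec"])).as_matrix(); W=(P-np.ravel(c["tvec"]))@Rm
    else:
        s=state(); T=np.array(c["tool_from_camera"]); W=P@T[:3,:3].T+T[:3,3]
        W=W@R.from_rotvec(s["tcp_rot"]).as_matrix().T+s["tool_pos"]
    W[z==0]=np.nan
    return W
E
python3 - <<'E'
from h import *
s=state(); print({k:np.round(v,3) for k,v in s.items()}, manip.pinch_z)
print(np.round(R.from_rotvec(s["tcp_rot"]).as_matrix(),2))
for n in("top","scene"):
    c=camera(n); cv2.imwrite(f"pics/{n}0.png",c["pixels"][...,::-1]); np.savez(f"{n}.npz",**c)
E
```

```text
pics
{'time': np.float64(0.0), 'joints': array([-1.342,  0.291, -0.154,  1.127, -0.   ,  1.432]), 'dq': array([ 0.001, -0.001, -0.   ,  0.001, -0.002,  0.   ]), 'joint_torque': array([-0.0000e+00, -5.3714e+01,  3.3137e+01,  1.6000e-02, -0.0000e+00,
       -0.0000e+00]), 'tool_pos': array([ 0.189, -0.489,  0.231]), 'tcp_rot': array([-3.087, -0.574,  0.   ]), 'force': array([0.152, 0.093, 0.575]), 'wrist_torque': array([ 0.074, -0.001,  0.005]), 'grasp_force': np.float64(0.0), 'grip_width': np.float64(0.999)} 0.0187
[[ 0.93  0.36 -0.  ]
 [ 0.36 -0.93  0.  ]
 [ 0.   -0.   -1.  ]]
```

View pics/top0.png

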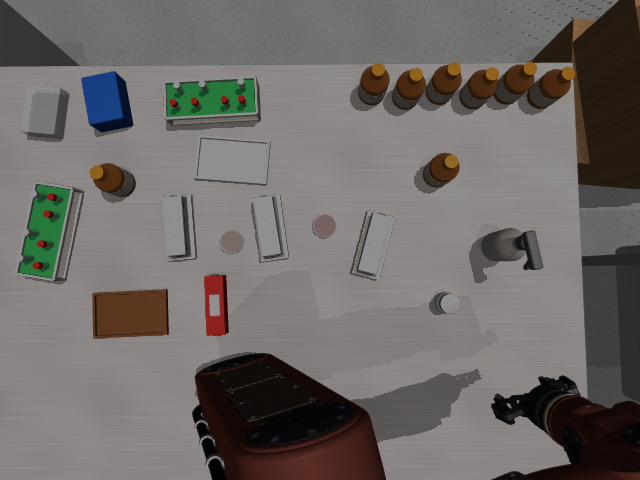

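View pics/scene0.png

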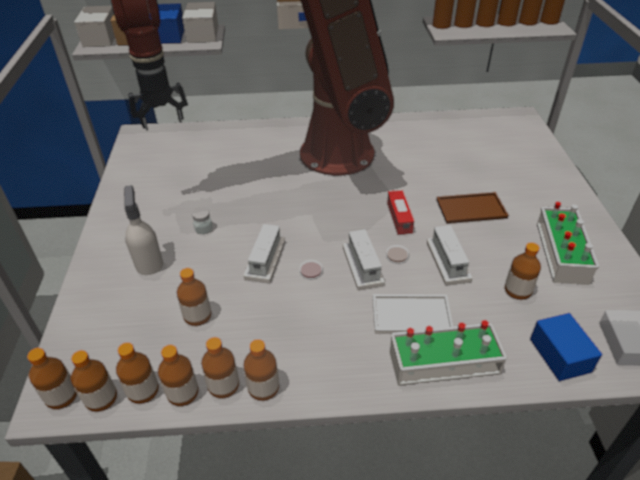

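Top view: the cases on their stands are at (178,227), (268,227) and (374,245), and the tray is at (233,161). The dishes are at (231,241) and (324,226), and the red decoy is at (216,305). The scene view shows the same cases at about (451,252), (364,257) and (265,251).

```bash
cat > m.py <<'E'
from h import *
W={n:cloud(dict(np.load(n+".npz"))) for n in("top","scene")}
def rect(P):
    (c,s,a)=cv2.minAreaRect((P[:,:2]*1000).astype(np.float32))
    if s[0]<s[1]: s=s[::-1]; a+=90
    a=(a+90)%180-90
    return np.round([*c,*s,a,*np.percentile(P[:,2]*1000,[5,50,95]),len(P)],1)
boxes={"L":((160,190),(200,265)),"M":((245,190),(295,265)),"R":((345,205),(400,285)),"tray":((190,133),(275,188)),"dishA":((217,228),(246,256)),"dishB":((310,212),(340,240))}
sb={"L":((420,215),(475,290)),"M":((335,220),(390,292)),"R":((238,215),(292,288))}
for n,bx in(("top",boxes),("scene",sb)):
  for k,((u0,v0),(u1,v1)) in bx.items():
    P=W[n][v0:v1,u0:u1].reshape(-1,3); P=P[np.isfinite(P[:,2])]
    z=P[:,2]
    if k in "LMR":
        print(n,k,"case",rect(P[(z>.056)&(z<.08)]),"stand",rect(P[(z>.012)&(z<.026)]), "all",rect(P[(z>.012)&(z<.08)]))
    else: print(n,k,rect(P[(z>.004)]))
print([np.round(W["top"][v,u],3) for u,v in((112,180),(440,170),(505,245),(447,303),(216,305),(216,280))])
E
python3 m.py
```

```text
top L case [ 530.7  242.   145.9   46.4    4.9   60.2   64.8   68.7 1175. ] stand [531.  240.6 161.2  70.    2.8  14.5  18.9  23.3 509. ] all [ 531.   240.6  161.2   70.     2.8   16.4   62.9   68.2 1877. ]
top M case [ 529.4   22.8  145.9   44.8    9.3   60.6   64.8   69.  1134. ] stand [528.4  20.2 159.9  70.3   8.1  14.6  18.7  22.9 662. ] all [ 528.4   20.2  159.9   70.3    8.1   15.9   62.7   68.3 1851. ]
top R case [ 486.8 -230.1  144.5   44.8  -15.6   61.    65.1   68.5 1142. ] stand [ 485.1 -232.6  160.    70.4  -15.2   14.5   18.9   22.8  662. ] all [ 485.1 -232.6  160.    70.4  -15.2   16.    62.9   68.1 1863. ]
top tray [ 699.7  114.6  207.2  137.7   89.6    4.3    6.9   14.9 2388. ]
top dishA [495.1 116.4  69.9  61.8 -85.4   8.1  13.1  16.9 476. ]
top dishB [ 538.6 -112.6   68.6   59.1   16.4    8.3   13.1   17.2  463. ]
scene L case [530.7 238.9 150.   49.    6.9  59.1  66.7  70.2 792. ] stand [484.5 254.9 273.1 122.4 -17.2  13.   19.8  24.4 532. ] all [ 484.5  254.9  273.1  122.4  -17.2   15.3   52.3   69.3 1662. ]
scene M case [530.2  19.9 148.7  46.3   8.9  60.   66.9  70.1 777. ] stand [538.9  20.  151.5 126.8 -11.9  13.2  20.2  24.3 516. ] all [ 528.5   41.5  161.4  120.8    7.    15.9   54.8   69.5 1581. ]
scene R case [ 487.2 -233.3  147.6   47.   -16.    59.2   66.6   69.8  756. ] stand [ 488.  -234.4  162.3   69.9  -16.    13.4   20.2   24.6  407. ] all [ 488.  -234.4  162.3   69.9  -16.    17.3   58.8   69.3 1448. ]
[array([0.632, 0.373, 0.108]), array([ 0.649, -0.377,  0.113]), array([ 0.476, -0.512,  0.131]), array([ 0.345, -0.399,  0.06 ]), array([0.342, 0.144, 0.049]), array([0.401, 0.146, 0.042])]
```

```bash
cat >> h.py <<'E'
def go(p,yaw_deg=None):
    "turn wz about tool z to bring tool x to yaw (pointing down), then shift in the turned frame"
    s=state(); M=R.from_rotvec(s["tcp_rot"]).as_matrix()
    yaw=np.arctan2(M[1,0],M[0,0]); t=yaw if yaw_deg is None else np.radians(yaw_deg)
    N=np.array([[np.cos(t),np.sin(t),0],[np.sin(t),-np.cos(t),0],[0,0,-1.]])
    print("turn",np.round(R.from_matrix(M.T@N).as_rotvec(),4),"shift",np.round(N.T@(np.array(p)-s["tool_pos"]),4))
E
python3 - <<'E'
from m import *
c=W["top"][128:192,185:280].reshape(-1,3); g=np.load("top.npz")["pixels"]
K=c[(c[:,2]>.009)&(c[:,2]<.02)]; K=K[(K[:,0]<.775)]
print(rect(K)); print([np.round(W["top"][v,u],3) for u,v in((200,138),(270,142),(266,184),(196,180))])
go([.5305,.2405,.13],4.5)
E
```

```text
top L case [ 530.7  242.   145.9   46.4    4.9   60.2   64.8   68.7 1175. ] stand [531.  240.6 161.2  70.    2.8  14.5  18.9  23.3 509. ] all [ 531.   240.6  161.2   70.     2.8   16.4   62.9   68.2 1877. ]
top M case [ 529.4   22.8  145.9   44.8    9.3   60.6   64.8   69.  1134. ] stand [528.4  20.2 159.9  70.3   8.1  14.6  18.7  22.9 662. ] all [ 528.4   20.2  159.9   70.3    8.1   15.9   62.7   68.3 1851. ]
top R case [ 486.8 -230.1  144.5   44.8  -15.6   61.    65.1   68.5 1142. ] stand [ 485.1 -232.6  160.    70.4  -15.2   14.5   18.9   22.8  662. ] all [ 485.1 -232.6  160.    70.4  -15.2   16.    62.9   68.1 1863. ]
top tray [ 699.7  114.6  207.2  137.7   89.6    4.3    6.9   14.9 2388. ]
top dishA [495.1 116.4  69.9  61.8 -85.4   8.1  13.1  16.9 476. ]
top dishB [ 538.6 -112.6   68.6   59.1   16.4    8.3   13.1   17.2  463. ]
scene L case [530.7 238.9 150.   49.    6.9  59.1  66.7  70.2 792. ] stand [484.5 254.9 273.1 122.4 -17.2  13.   19.8  24.4 532. ] all [ 484.5  254.9  273.1  122.4  -17.2   15.3   52.3   69.3 1662. ]
scene M case [530.2  19.9 148.7  46.3   8.9  60.   66.9  70.1 777. ] stand [538.9  20.  151.5 126.8 -11.9  13.2  20.2  24.3 516. ] all [ 528.5   41.5  161.4  120.8    7.    15.9   54.8   69.5 1581. ]
scene R case [ 487.2 -233.3  147.6   47.   -16.    59.2   66.6   69.8  756. ] stand [ 488.  -234.4  162.3   69.9  -16.    13.4   20.2   24.6  407. ] all [ 488.  -234.4  162.3   69.9  -16.    17.3   58.8   69.3 1448. ]
[array([0.632, 0.373, 0.108]), array([ 0.649, -0.377,  0.113]), array([ 0.476, -0.512,  0.131]), array([ 0.345, -0.399,  0.06 ]), array([0.342, 0.144, 0.049]), array([0.401, 0.146, 0.042])]
[700.4 115.5 181.  111.4  84.9   9.3  12.5  16.8 713. ]
[array([0.754, 0.195, 0.013]), array([ 0.746,  0.022, -0.002]), array([0.638, 0.031, 0.008]), array([ 0.651,  0.207, -0.001])]
turn [-0.0012  0.      0.2892] shift [ 0.3981 -0.7009  0.1008]
```

```bash
python3 -m creep '[[0,0,0,0,0,0.0964,1],[0,0,0,0,0,0.0964,1],[0,0,0,0,0,0.0964,1],[0.018,-0.032,0,0,0,0,1],[0.018,-0.032,0,0,0,0,1],[0.018,-0.032,0,0,0,0,1],[0.018,-0.032,0,0,0,0,1],[0.018,-0.032,0,0,0,0,1],[0.018,-0.032,0,0,0,0,1],[0.018,-0.032,0,0,0,0,1],[0.018,-0.032,0,0,0,0,1],[0.018,-0.032,0,0,0,0,1],[0.018,-0.032,0,0,0,0,1],[0.018,-0.032,0,0,0,0,1],[0.018,-0.032,0,0,0,0,1],[0.018,-0.032,0,0,0,0,1],[0.018,-0.032,0,0,0,0,1],[0.018,-0.032,0,0,0,0,1],[0.018,-0.032,0,0,0,0,1],[0.018,-0.032,0,0,0,0,1]]' 80
python3 -c "
from h import *
go([.5305,.2405,.13],4.5)"
```

```text
time: 1.77
tool_pos: [0.4513, 0.0785, 0.2312]
tcp_rot: [3.139, 0.124, -0.0]
force: [0.7, -2.5, -0.5]
grip_width: 1.001
grasp_force: 0.0
turn [0.0001 0.0002 0.0004] shift [ 0.0917 -0.1553  0.1012]
```

```bash
python3 -m creep '[[0.018,-0.031,0.01,0,0,0,1],[0.018,-0.031,0.02,0,0,0,1],[0.018,-0.031,0.02,0,0,0,1],[0.018,-0.031,0.02,0,0,0,1],[0.01,-0.016,0.02,0,0,0,1],[0,0,0.01,0,0,0,1],[0,0,0,0,0,0,1],[0,0,0,0,0,0,1]]'
python3 - <<'E'
from h import *
go([.5305,.2405,.033],4.5)
s=state();c=camera("wrist"); cv2.imwrite("pics/w1.png",c["pixels"][...,::-1])
W=cloud(c); P=W.reshape(-1,3)
for a,b in((.058,.075),(.014,.026)):
    Q=P[(P[:,2]>a)&(P[:,2]<b)&(abs(P[:,0]-.53)<.1)&(abs(P[:,1]-.24)<.06)]
    print(len(Q),cv2.minAreaRect((Q[:,:2]*1000).astype(np.float32)),np.median(Q[:,2]))
E
```

```text
time: 2.43
tool_pos: [0.5241, 0.172, 0.133]
tcp_rot: [-3.086, -0.243, 0.009]
force: [-0.3, -0.1, 1.2]
grip_width: 1.003
grasp_force: 0.0
turn [-0.046   0.0042  0.0786] shift [ 0.0118 -0.0678  0.1   ]
16680 ((532.1920776367188, 241.77005004882812), (143.42723083496094, 45.192596435546875), 4.998443603515625) 0.06785941515864097
5033 ((531.47900390625, 242.56295776367188), (159.48190307617188, 69.46891784667969), 5.299255847930908) 0.02163005444933673
```

View pics/w1.png

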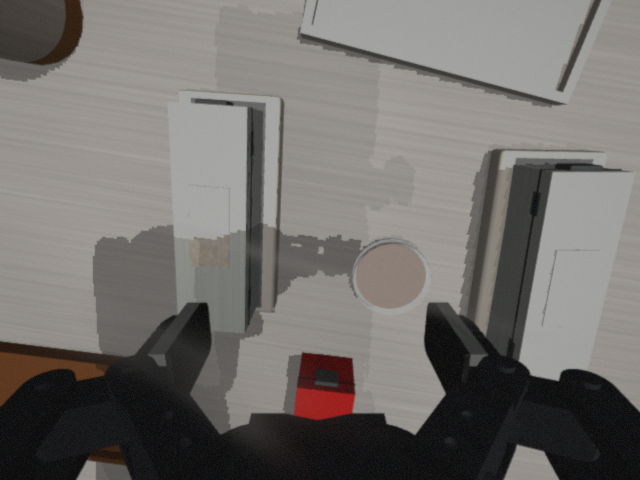

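The case measures (0.532, 0.242) at 5°, matching the first measurement. It appears at about (212,215) with its stand behind it. The tool stopped short and slightly tilted, so I'm checking the joints.

```bash
python3 -c "
from h import *
s=state();print(np.round(s['joints'],3),np.round(s['dq'],3),s['time'])
print(np.round(R.from_rotvec(s['tcp_rot']).as_matrix(),3))"
```

```text
[ 0.157  0.411 -0.247  0.914  0.046  3.141] [-0.005 -0.017  0.009 -0.001  0.002  0.   ] 2.4833
[[ 0.988  0.156 -0.008]
 [ 0.156 -0.987  0.046]
 [-0.001 -0.046 -0.999]]
```

Joint 6 is at its limit, so I'll use the half-turned grasp.

```bash
python3 -m creep '[[0,0,0,-0.046,0,0,1],[0,0,0,0,0,-0.1225,1],[0,0,0,0,0,-0.1225,1],[0,0,0,0,0,-0.1225,1],[0,0,0,0,0,-0.1225,1],[0,0,0,0,0,-0.1225,1],[0,0,0,0,0,-0.1225,1],[0,0,0,0,0,-0.1225,1],[0,0,0,0,0,-0.1225,1],[0,0,0,0,0,-0.1225,1],[0,0,0,0,0,-0.1225,1],[0,0,0,0,0,-0.1225,1],[0,0,0,0,0,-0.1225,1],[0,0,0,0,0,-0.1225,1],[0,0,0,0,0,-0.1225,1],[0,0,0,0,0,-0.1225,1],[0,0,0,0,0,-0.1225,1],[0,0,0,0,0,-0.1225,1],[0,0,0,0,0,-0.1225,1],[0,0,0,0,0,-0.1225,1]]'
python3 -m creep '[[0,0,0,0,0,-0.1225,1],[0,0,0,0,0,-0.1225,1],[0,0,0,0,0,-0.1225,1],[0,0,0,0,0,-0.1225,1],[0,0,0,0,0,-0.1225,1],[0,0,0,0,0,-0.1225,1],[0,0,0,0,0,0,1],[0,0,0,0,0,0,1]]'
python3 -c "
from h import *
print(state()['joints']);go([.5315,.2415,.033],184.8)"
```

```text
time: 4.15
tool_pos: [0.5266, 0.165, 0.135]
tcp_rot: [-0.989, -2.98, -0.01]
force: [-0.4, 0.1, -0.3]
grip_width: 1.001
grasp_force: 0.0
time: 4.82
tool_pos: [0.5266, 0.1652, 0.1345]
tcp_rot: [-0.133, 3.138, 0.01]
force: [-1.0, 0.9, -0.6]
grip_width: 1.001
grasp_force: 0.0
[ 0.16762791  0.4115334  -0.24301391  0.91493964  0.00646123  0.0828149 ]
turn [0.0065 0.0008 0.001 ] shift [-0.0113  0.0757  0.1015]
```

```bash
python3 -m creep '[[-0.003,0.02,0,0.0065,0,0,1],[-0.003,0.025,0,0,0,0,1],[-0.003,0.02,0.01,0,0,0,1],[-0.002,0.011,0.025,0,0,0,1],[0,0,0.03,0,0,0,1],[0,0,0.025,0,0,0,1],[0,0,0.0145,0,0,0,1],[0,0,0.005,0,0,0,1],[0,0,0,0,0,0,1],[0,0,0,0,0,0,1]]'
python3 -m creep '[[0,0,0,0,0,0,0],[0,0,0,0,0,0,0],[0,0,0,0,0,0,0],[0,0,0,0,0,0,0],[0,0,0,0,0,0,0],[0,0,0,0,0,0,0],[0,0,0,0,0,0,0],[0,0,0,0,0,0,0]]' 80
python3 -c "
from h import *
print(state()['wrist_torque']);go([.5315,.2415,.023],184.8)"
```

```text
time: 5.65
tool_pos: [0.531, 0.2422, 0.0249]
tcp_rot: [-0.137, 3.138, 0.0]
force: [0.8, -0.4, 0.4]
grip_width: 1.001
grasp_force: 0.0
time: 6.32
tool_pos: [0.5311, 0.2423, 0.0249]
tcp_rot: [-0.14, 3.138, 0.0]
force: [-0.8, -0.6, 6.8]
grip_width: 0.504
grasp_force: 82.8
[-0.18556505  0.19082646  0.02231209]
turn [0.0001 0.0007 0.0052] shift [-0.0003 -0.0008  0.0019]
```

```bash
cat > t.py <<'E'
from h import *
s=state();M=R.from_rotvec(s["tcp_rot"]).as_matrix()
print("t",round(s["time"],2),"p",np.round(s["tool_pos"],4),"F",np.round(s["force"],2),"tau_tool",np.round(M.T@s["wrist_torque"],3),"tilt",np.round(np.degrees(np.arcsin(M[2,0])),1),"w",round(float(s["grip_width"]),3))
E
python3 -m creep '[[0,0,-0.015,0,0,0,0],[0,0,-0.025,0,0,0,0],[0,0,-0.025,0,0,0,0],[0,0,-0.01,0,0,0,0],[0,0,0,0,0.06,0,0],[0,0,0,0,0.12,0,0],[0,0,0,0,0.12,0,0],[0,0,0,0,0.1,0,0],[0,0,0,0,0,0,0],[0,0,0,0,0,0,0],[0,0,0,0,0,0,0],[0,0,0,0,0,0,0],[0,0,0,0,0,0,0],[0,0,0,0,0,0,0]]'; python3 t.py
python3 -m creep '[[0,0,0,0,-0.1,0,0],[0,0,0,0,-0.12,0,0],[0,0,0,0,-0.12,0,0],[0,0,0,0,-0.06,0,0],[0,0,0,0,0,0,0],[0,0,0,0,0,0,0],[0,0,0,0,0,0,0],[0,0,0,0,0,0,0],[0,0,0,0,0,0,0]]'; python3 t.py
python3 -m creep '[[0,0,0,0,-0.06,0,0],[0,0,0,0,-0.12,0,0],[0,0,0,0,-0.12,0,0],[0,0,0,0,-0.1,0,0],[0,0,0,0,0,0,0],[0,0,0,0,0,0,0],[0,0,0,0,0,0,0],[0,0,0,0,0,0,0],[0,0,0,0,0,0,0],[0,0,0,0,0,0,0]]'; python3 t.py
python3 -m creep '[[0,0,0,0,0.1,0,0],[0,0,0,0,0.12,0,0],[0,0,0,0,0.12,0,0],[0,0,0,0,0.06,0,0],[0,0,0,0,0,0,0],[0,0,0,0,0,0,0],[0,0,0,0,0,0,0],[0,0,0,0,0,0,0],[0,0,0,0,0,0,0]]'; python3 t.py
```

```text
time: 7.48
tool_pos: [0.5302, 0.2425, 0.1007]
tcp_rot: [0.123, -2.741, 0.024]
force: [-1.7, -0.6, -3.1]
grip_width: 0.506
grasp_force: 88.9
t 7.48 p [0.5302 0.2425 0.1007] F [-1.74 -0.59 -3.14] tau_tool [-0.159  0.312  0.057] tilt 22.8 w 0.506
time: 8.23
tool_pos: [0.5315, 0.2422, 0.0986]
tcp_rot: [0.139, -3.137, 0.0]
force: [1.0, 0.6, -3.0]
grip_width: 0.505
grasp_force: 88.8
t 8.23 p [0.5315 0.2422 0.0986] F [ 0.99  0.6  -2.98] tau_tool [-0.154 -0.738  0.034] tilt 0.1 w 0.505
time: 9.07
tool_pos: [0.5321, 0.2425, 0.0991]
tcp_rot: [-0.122, 2.747, 0.024]
force: [1.5, -0.9, -7.1]
grip_width: 0.505
grasp_force: 93.8
t 9.07 p [0.5321 0.2425 0.0991] F [ 1.47 -0.91 -7.06] tau_tool [0.155 1.464 0.111] tilt -22.5 w 0.505
time: 9.82
tool_pos: [0.5297, 0.2423, 0.0987]
tcp_rot: [0.141, -3.138, 0.001]
force: [2.5, 0.8, -2.1]
grip_width: 0.505
grasp_force: 89.9
t 9.82 p [0.5297 0.2423 0.0987] F [ 2.5   0.77 -2.13] tau_tool [-0.144 -1.163  0.115] tilt 0.0 w 0.505
```

```bash
for i in 1 2 3 4 5 6; do python3 -m creep '[[0,0,0,0,0,0,0]]' >/dev/null; python3 t.py; python3 -c "
from h import *
s=state();print(np.round(s['joint_torque'],3),np.round(s['dq'],4))"; done
```

```text
t 9.9 p [0.53   0.2424 0.0988] F [ 1.79  1.18 -3.63] tau_tool [-0.1   -0.857  0.139] tilt 0.0 w 0.502
[-6.7000e-02 -6.5840e+01  3.0321e+01  1.4300e-01 -8.0000e-03 -3.0000e-03] [-0.0022  0.      0.0052 -0.0268 -0.0002 -0.0419]
t 9.98 p [0.5303 0.2424 0.0989] F [ 1.26  0.06 -1.8 ] tau_tool [-0.26  -1.064  0.097] tilt 0.0 w 0.507
[ 5.6000e-02 -6.5986e+01  3.0280e+01  1.9600e-01  6.0000e-03  1.0000e-03] [-0.0025  0.0033  0.0048 -0.0413 -0.0024 -0.0414]
t 10.07 p [0.5304 0.2424 0.0988] F [ 1.22  0.28 -4.37] tau_tool [-0.249 -0.948  0.082] tilt 0.0 w 0.508
[ 2.2000e-02 -6.6044e+01  3.0781e+01 -1.4300e-01  5.0000e-03 -2.0000e-03] [-0.001   0.0041 -0.0021 -0.0421 -0.0016 -0.0353]
t 10.15 p [0.5306 0.2423 0.0987] F [ 0.27 -0.18 -2.55] tau_tool [-0.165 -0.507  0.075] tilt 0.0 w 0.502
[ 5.2000e-02 -6.6095e+01  3.0450e+01  6.5000e-02  3.0000e-03  5.0000e-03] [-0.0033  0.0002 -0.0046 -0.0406 -0.0052 -0.0112]
t 10.23 p [0.5306 0.2423 0.0986] F [-0.57  0.1  -3.31] tau_tool [-0.108 -0.346  0.01 ] tilt 0.1 w 0.501
[ 6.0000e-02 -6.6313e+01  3.0604e+01  9.1000e-02  3.0000e-03  1.0000e-03] [-0.0011 -0.0002 -0.0032 -0.0334 -0.0022 -0.0037]
t 10.32 p [0.5306 0.2423 0.0985] F [-1.01 -0.95 -3.14] tau_tool [-0.076 -0.155  0.107] tilt 0.1 w 0.504
[ 5.1000e-02 -6.6105e+01  3.0823e+01 -5.8000e-02  1.1000e-02  2.0000e-03] [-0.0014 -0.002  -0.0065 -0.0283 -0.0039 -0.0095]
```

```bash
cat > avg.py <<'E'
from h import *
import sys
A=[]
for i in range(int(sys.argv[1])):
    camera("wrist"); s=state(); M=R.from_rotvec(s["tcp_rot"]).as_matrix()
    A.append([*(M.T@s["force"]),*(M.T@s["wrist_torque"]),s["joint_torque"][3]])
A=np.array(A); print("t",round(s["time"],2)); print("F_tool,tau_tool,j4 mean",np.round(A.mean(0),3),"sd",np.round(A.std(0),3)); print("tau_y",np.round(A[:,4],2))
E
python3 avg.py 8
```

```text
t 10.72
F_tool,tau_tool,j4 mean [ 5.190e-01 -8.000e-02  2.743e+00  2.500e-02  1.240e-01  1.000e-03
  7.500e-02] sd [1.695 0.356 0.88  0.149 0.73  0.081 0.08 ]
tau_y [ 1.06  0.84 -0.6  -0.62  0.69  0.8  -0.48 -0.69]
```

```bash
cat >> avg.py <<'E'
X=np.c_[np.ones(len(A)),A[:,0]]; b,res,_,_=np.linalg.lstsq(X,A[:,4],rcond=None)
print("Fx",np.round(A[:,0],2)); print("fit tau_y=a+b*Fx",np.round(b,3),"rms",np.round(np.sqrt(res/len(A)),3))
E
python3 avg.py 12; python3 t.py
```

```text
t 11.32
F_tool,tau_tool,j4 mean [ 0.034  0.112  3.792  0.019  0.015 -0.008  0.09 ] sd [1.992 0.416 1.258 0.15  0.715 0.085 0.147]
tau_y [ 0.1   0.97 -0.19 -1.18 -0.41  0.82  0.53 -0.77 -0.87  0.34  1.06 -0.22]
Fx [ 0.53  2.33 -2.16 -2.92  0.62  2.    0.42 -2.97 -0.71  1.53  3.21 -1.49]
fit tau_y=a+b*Fx [0.004 0.314] rms [0.348]
t 11.32 p [0.5306 0.2423 0.0986] F [ 1.45  0.41 -3.61] tau_tool [-0.035 -0.22  -0.101] tilt 0.1 w 0.504
```

```bash
cat > sinfit.py <<'E'
import numpy as np
def sinfit(y,dt=.05):
    y=np.array(y); t=np.arange(len(y))*dt; best=None
    for f in np.arange(1,9.5,.02):
      for k in (0,1.,2.,4.):
        e=np.exp(-k*t); X=np.c_[np.ones(len(y)),e*np.cos(2*np.pi*f*t),e*np.sin(2*np.pi*f*t)]
        b=np.linalg.lstsq(X,y,rcond=None)[0]; r=np.std(y-X@b)
        if best is None or r<best[0]: best=(r,f,k,b[0],np.hypot(*b[1:]))
    return "rms %.3f f %.2f decay %.1f CONST %.3f amp %.2f"%best
if __name__=="__main__":
    print(sinfit([1.06,.84,-.6,-.62,.69,.8,-.48,-.69,.1,.97,-.19,-1.18,-.41,.82,.53,-.77,-.87,.34,1.06,-.22]))
    print(sinfit([.53,2.33,-2.16,-2.92,.62,2.,.42,-2.97,-.71,1.53,3.21,-1.49]))
E
python3 sinfit.py; echo "from sinfit import sinfit; print(sinfit(A[:,4])); np.save('A_%d.npy'%int(s['time']*100),A)" >> avg.py
```

```text
rms 0.156 f 4.58 decay 0.0 CONST 0.004 amp 1.00
rms 0.668 f 4.46 decay 0.0 CONST -0.205 amp 2.70
```

```bash
python3 -m creep '[[0,0,0,0,0.05,0,0],[0,0,0,0,0.05,0,0],[0,0,0,0,0.05,0,0],[0,0,0,0,0.05,0,0],[0,0,0,0,0.05,0,0],[0,0,0,0,0.05,0,0],[0,0,0,0,0.05,0,0],[0,0,0,0,0.05,0,0],[0,0,0,0,0,0,0],[0,0,0,0,0,0,0],[0,0,0,0,-0.05,0,0],[0,0,0,0,-0.05,0,0],[0,0,0,0,-0.05,0,0],[0,0,0,0,-0.05,0,0],[0,0,0,0,-0.05,0,0],[0,0,0,0,-0.05,0,0],[0,0,0,0,-0.05,0,0],[0,0,0,0,-0.05,0,0],[0,0,0,0,0,0,0]]'; python3 avg.py 18
```

```text
time: 12.9
tool_pos: [0.5284, 0.2423, 0.0997]
tcp_rot: [-0.142, 3.136, 0.0]
force: [-2.8, -0.2, -4.6]
grip_width: 0.505
grasp_force: 90.0
t 13.8
F_tool,tau_tool,j4 mean [-2.450e-01  6.900e-02  3.515e+00 -2.000e-03 -5.000e-02 -8.000e-03
 -3.500e-02] sd [2.042 0.617 1.241 0.167 0.738 0.072 0.263]
tau_y [ 0.42 -0.61 -0.69  0.54  0.97 -0.38 -1.06 -0.12  0.89 -0.09 -1.04 -0.55
  0.86  0.24 -1.15 -0.74  0.56  1.06]
Fx [-0.57 -1.13  0.05  2.63  1.72 -2.77 -3.26 -0.77  2.95 -0.52 -2.61 -0.34
  1.43 -1.92 -3.51 -0.46  2.94  1.73]
fit tau_y=a+b*Fx [0.022 0.294] rms [0.428]
rms 0.145 f 4.64 decay 0.0 CONST -0.083 amp 1.02
```

```bash
cat > rd.py <<'E'
from h import *
s=state();M=R.from_rotvec(s["tcp_rot"]).as_matrix()
print(round(s["time"],2),"F",np.round(M.T@s["force"],2),"tau",np.round(M.T@s["wrist_torque"],3),"px",np.round(s["tool_pos"][0],4),"j4",np.round(s["joint_torque"][3],3))
E
for i in 1 2 3 4 5 6 7 8 9 10; do python3 -m creep '[[0,0,0,0,0,0,0]]' >/dev/null; python3 rd.py; done
```

```text
13.88 F [ 0.48 -0.22  3.81] tau [ 0.157  0.626 -0.097] px 0.5306 j4 0.244
13.97 F [1.44 0.35 2.21] tau [ 0.205  0.767 -0.066] px 0.5306 j4 -0.168
14.05 F [-0.02  0.18  4.23] tau [ 0.047  0.298 -0.12 ] px 0.5306 j4 0.109
14.13 F [0.22 0.12 3.09] tau [ 0.071  0.383 -0.113] px 0.5306 j4 -0.044
14.22 F [-1.17  0.4   3.64] tau [ 0.043  0.151 -0.09 ] px 0.5306 j4 0.222
14.3 F [-1.31  0.49  3.43] tau [-0.061 -0.348 -0.007] px 0.5306 j4 -0.176
14.38 F [-1.52  0.65  3.66] tau [-0.021 -0.502 -0.038] px 0.5306 j4 0.156
14.47 F [-2.89  0.46  3.99] tau [-0.15  -1.057  0.056] px 0.5306 j4 -0.124
14.55 F [-1.56  0.28  2.21] tau [-0.122 -0.782  0.007] px 0.5306 j4 -0.035
14.63 F [-3.23  0.54  2.34] tau [-0.21  -1.11   0.094] px 0.5306 j4 0.117
```

```bash
python3 - <<'E'
import numpy as np,glob
A=np.load(sorted(glob.glob("A_*.npy"))[0]); y=A[:,4]; t=np.arange(len(y))*.05; n=len(y)
print(np.round(np.corrcoef(A.T),2)[4])
best=[]
for f in np.arange(24,25.2,.02):
  cols=[np.ones(n)]+[g(2*np.pi*f*t) for g in(np.cos,np.sin)]
  for name,ex in(("1h",[]),("2h",[g(4*np.pi*f*t) for g in(np.cos,np.sin)]),("Fz",[A[:,2]-3.5]),("Fx",[A[:,0]]),("tx",[A[:,3]]),("j4",[A[:,6]])):
    X=np.stack(cols+ex,1); b=np.linalg.lstsq(X,y,rcond=None)[0]; r=np.sqrt(sum((y-X@b)**2)/(n-X.shape[1]))
    best.append((name,r,f,b[0],r*np.sqrt(np.linalg.inv(X.T@X)[0,0])))
for k in("1h","2h","Fz","Fx","tx","j4"): print(min([x for x in best if x[0]==k],key=lambda x:x[1]))
E
```

```text
[ 0.81 -0.49  0.44  0.97  1.   -0.63 -0.07]
('1h', np.float64(0.1590095134599434), np.float64(24.639999999999986), np.float64(-0.08271564920132492), np.float64(0.037547592490534604))
('2h', np.float64(0.15750093042578014), np.float64(24.639999999999986), np.float64(-0.08363513379238387), np.float64(0.03725614177115706))
('Fz', np.float64(0.14501012880906677), np.float64(24.639999999999986), np.float64(-0.08329939313195957), np.float64(0.03424309107957685))
('Fx', np.float64(0.12165767710823466), np.float64(24.639999999999986), np.float64(-0.05563725713723376), np.float64(0.029805165778055056))
('tx', np.float64(0.10040990152579317), np.float64(24.659999999999986), np.float64(-0.06720733007878424), np.float64(0.024012472938032572))
('j4', np.float64(0.1644774437658162), np.float64(24.639999999999986), np.float64(-0.08205148264532733), np.float64(0.03913264993686737))
```

Left shows no ball: after the + tilt the torque went the wrong way. I'll lay it back down.

```bash
python3 -m creep '[[0,0,0.015,0,0,0,0],[0,0,0.025,0,0,0,0],[0,0,0.02,0,0,0,0],[0,0,0.008,0,0,0,0],[0,0,0.0035,0,0,0,0],[0,0,0.002,0,0,0,0],[0,0,0,0,0,0,0],[0,0,0,0,0,0,0]]'; python3 t.py
python3 -m creep '[[0,0,0,0,0,0,1],[0,0,0,0,0,0,1],[0,0,0,0,0,0,1],[0,0,0,0,0,0,1],[0,0,0,0,0,0,1],[0,0,-0.02,0,0,0,1],[0,0,-0.03,0,0,0,1],[0,0,-0.03,0,0,0,1],[0,0,-0.02,0,0,0,1],[0,0,0,0,0,0,1],[0,0,0,0,0,0,1]]'; python3 -c "
from h import *
go([.53,.0215,.12],188.8)
c=camera('wrist');P=cloud(c).reshape(-1,3)
for x,y in((.531,.241),(.53,.0215)):
  for a,b in((.058,.075),(.012,.026)):
    Q=P[(P[:,2]>a)&(P[:,2]<b)&(abs(P[:,0]-x)<.1)&(abs(P[:,1]-y)<.06)]
    if len(Q)>50: print(len(Q),np.round(cv2.minAreaRect((Q[:,:2]*1000).astype(np.float32))[0],1),cv2.minAreaRect((Q[:,:2]*1000).astype(np.float32))[1:],np.median(Q[:,2]))
"
```

```text
time: 15.3
tool_pos: [0.5313, 0.2425, 0.0261]
tcp_rot: [-0.141, 3.138, 0.0]
force: [-0.1, -0.6, -4.3]
grip_width: 0.505
grasp_force: 90.2
t 15.3 p [0.5313 0.2425 0.0261] F [-0.05 -0.58 -4.29] tau_tool [-0.048 -0.374 -0.134] tilt -0.0 w 0.505
time: 16.22
tool_pos: [0.5315, 0.2426, 0.1263]
tcp_rot: [-0.141, 3.137, 0.001]
force: [0.1, -0.4, 0.6]
grip_width: 1.004
grasp_force: 0.0
turn [ 0.0003  0.0014 -0.064 ] shift [ 0.0353 -0.2182  0.0063]
17335 [527. 242.] ((144.0689239501953, 44.17288589477539), 4.807444095611572) 0.06575952950955932
5523 [529.5 243.1] ((159.35243225097656, 70.15191650390625), 5.271633625030518) 0.019499357266115666
666 [574.4  51.1] ((40.43961715698242, 7.402240753173828), 3.6550798416137695) 0.06239502320755345
6863 [523.5  48.8] ((160.58377075195312, 24.8861083984375), 3.5729637145996094) 0.01940253066860867
```

Left is back flat and centred to within about 3 mm. Next is the middle case.

```bash
python3 -m creep '[[0.004,-0.02,0,0,0,-0.032,1],[0.005,-0.033,0,0,0,-0.032,1],[0.006,-0.034,0,0,0,0,1],[0.006,-0.035,0,0,0,0,1],[0.006,-0.034,0,0,0,0,1],[0.005,-0.033,0,0,0,0,1],[0.003,-0.02,0.005,0,0,0,1],[0,-0.009,0.02,0,0,0,1],[0,0,0.005,0,0,0,1],[0,0,0,0,0,0,1]]'; python3 -c "
from h import *
go([.53,.0215,.025],188.8)
c=camera('wrist');P=cloud(c).reshape(-1,3)
for x,y in((.53,.0215),):
  for a,b in((.058,.075),(.012,.026)):
    Q=P[(P[:,2]>a)&(P[:,2]<b)&(abs(P[:,0]-x)<.1)&(abs(P[:,1]-y)<.06)]
    print(len(Q),cv2.minAreaRect((Q[:,:2]*1000).astype(np.float32)),np.median(Q[:,2]))
"
```

```text
time: 17.1
tool_pos: [0.5249, 0.0216, 0.0928]
tcp_rot: [0.239, -3.126, -0.001]
force: [-0.7, 0.1, 0.2]
grip_width: 1.003
grasp_force: 0.0
turn [ 0.0014 -0.0059 -0.0012] shift [-0.005  -0.0009  0.0678]
23036 ((528.6773071289062, 22.55532455444336), (143.79269409179688, 44.24555969238281), 9.30134391784668) 0.06804670533346076
6923 ((528.771728515625, 20.074119567871094), (159.05642700195312, 70.32662200927734), 8.194772720336914) 0.021741109064194422
```

```bash
python3 -m creep '[[-0.004,-0.001,0.015,0,-0.005,0,1],[0,0,0.025,0,0,0,1],[0,0,0.02,0,0,0,1],[0,0,0.008,0,0,0,1],[0,0,0,0,0,0,1],[0,0,0,0,0,0,1]]'
python3 -m creep '[[0,0,0,0,0,0,0],[0,0,0,0,0,0,0],[0,0,0,0,0,0,0],[0,0,0,0,0,0,0],[0,0,0,0,0,0,0],[0,0,0,0,0,0,0],[0,0,0,0,0,0,0]]' 80; python3 t.py
python3 -m creep '[[0,0,-0.015,0,0,0,0],[0,0,-0.025,0,0,0,0],[0,0,-0.025,0,0,0,0],[0,0,-0.01,0,0,0,0],[0,0,0,0,0.06,0,0],[0,0,0,0,0.12,0,0],[0,0,0,0,0.12,0,0],[0,0,0,0,0.1,0,0],[0,0,0,0,0,0,0],[0,0,0,0,0,0,0],[0,0,0,0,0,0,0],[0,0,0,0,0,0,0],[0,0,0,0,-0.1,0,0],[0,0,0,0,-0.12,0,0],[0,0,0,0,-0.12,0,0],[0,0,0,0,-0.06,0,0],[0,0,0,0,0,0,0],[0,0,0,0,0,0,0],[0,0,0,0,0,0,0]]'; python3 avg.py 24
python3 -m creep '[[0,0,0,0,-0.06,0,0],[0,0,0,0,-0.12,0,0],[0,0,0,0,-0.12,0,0],[0,0,0,0,-0.1,0,0],[0,0,0,0,0,0,0],[0,0,0,0,0,0,0],[0,0,0,0,0,0,0],[0,0,0,0,0,0,0],[0,0,0,0,0.1,0,0],[0,0,0,0,0.12,0,0],[0,0,0,0,0.12,0,0],[0,0,0,0,0.06,0,0],[0,0,0,0,0,0,0],[0,0,0,0,0,0,0],[0,0,0,0,0,0,0]]';  python3 avg.py 24; python3 t.py
cat > an.py <<'E'
import numpy as np,glob
for fn in sorted(glob.glob("A_*.npy")):
  A=np.load(fn); y=A[:,4]; n=len(y); t=np.arange(n)*.05; best={}
  for f in np.arange(23.5,25.8,.02):
   for k in(0,1,3):
    e=np.exp(-k*t)
    for name,ex in(("1h",[]),("tx",[A[:,3]])):
     X=np.stack([np.ones(n),e*np.cos(2*np.pi*f*t),e*np.sin(2*np.pi*f*t)]+ex,1); b=np.linalg.lstsq(X,y,rcond=None)[0]
     r=np.sqrt(sum((y-X@b)**2)/(n-X.shape[1])); q=(r,f,k,b[0],r*np.sqrt(np.linalg.inv(X.T@X)[0,0]))
     if name not in best or r<best[name][0]: best[name]=q
  print(fn,{k:np.round(v,3) for k,v in best.items()})
E
python3 an.py
```

```text
time: 17.65
tool_pos: [0.5314, 0.0219, 0.0276]
tcp_rot: [-0.242, 3.129, 0.0]
force: [0.6, -0.4, -0.2]
grip_width: 0.997
grasp_force: 0.0
time: 18.23
tool_pos: [0.532, 0.0214, 0.0282]
tcp_rot: [-0.241, 3.127, 0.001]
force: [-1.4, 0.7, 7.5]
grip_width: 0.507
grasp_force: 82.3
t 18.23 p [0.532  0.0214 0.0282] F [-1.39  0.7   7.52] tau_tool [-0.343  0.208 -0.095] tilt -0.3 w 0.507
time: 19.82
tool_pos: [0.5317, 0.021, 0.1036]
tcp_rot: [-0.24, 3.127, -0.001]
force: [-0.9, 0.1, -3.8]
grip_width: 0.505
grasp_force: 83.7
t 21.02
F_tool,tau_tool,j4 mean [-1.350e-01  2.120e-01  3.713e+00 -1.000e-03  3.400e-02  1.000e-02
 -5.700e-02] sd [0.431 0.513 0.561 0.03  0.033 0.022 0.029]
tau_y [-0.    0.04  0.04  0.04 -0.    0.02  0.04  0.06  0.02  0.08 -0.04  0.03
  0.11  0.02  0.03  0.08  0.03  0.03 -0.    0.02  0.05 -0.01  0.06  0.08]
Fx [-0.35  0.32 -1.09 -0.03  0.98 -0.68 -0.96  0.14 -0.19  0.2  -0.13 -0.18
 -0.41 -0.38 -0.47  0.09 -0.22 -0.19  0.28  0.32  0.28 -0.29 -0.21 -0.1 ]
fit tau_y=a+b*Fx [ 0.034 -0.003] rms [0.033]
rms 0.027 f 7.44 decay 0.0 CONST 0.034 amp 0.03
time: 22.27
tool_pos: [0.5
[... 498 characters left out ...]
.84 -1.96 -0.06  1.64 -1.47  2.16 -0.54 -1.49  3.23 -1.59  0.48  2.3 ]
fit tau_y=a+b*Fx [-0.038  0.377] rms [0.361]
rms 0.295 f 7.34 decay 0.0 CONST -0.012 amp 0.95
t 23.47 p [0.531  0.0212 0.102 ] F [-2.37  0.4  -4.28] tau_tool [-0.297  0.862  0.091] tilt -0.2 w 0.504
A_1380.npy {'1h': array([ 0.159, 24.64 ,  0.   , -0.083,  0.038]), 'tx': array([ 1.000e-01,  2.466e+01,  0.000e+00, -6.700e-02,  2.400e-02])}
A_2101.npy {'1h': array([3.000e-02, 2.574e+01, 0.000e+00, 3.400e-02, 6.000e-03]), 'tx': array([3.000e-02, 2.578e+01, 0.000e+00, 3.400e-02, 6.000e-03])}
A_2346.npy {'1h': array([ 7.57e-01,  2.58e+01,  3.00e+00, -2.20e-02,  1.55e-01]), 'tx': array([ 0.214, 23.94 ,  3.   , -0.036,  0.044])}
```

Vibration swamps the second reading, while the first was clean. I'll lower the grip force to stop the vibration and measure again in this state.

```bash
python3 -m creep '[[0,0,0,0,0,0,0],[0,0,0,0,0,0,0],[0,0,0,0,0,0,0],[0,0,0,0,0,0,0]]' 45; python3 avg.py 8; python3 t.py
```

```text
time: 23.8
tool_pos: [0.5311, 0.0212, 0.102]
tcp_rot: [-0.241, 3.129, 0.0]
force: [-0.1, -0.6, -3.8]
grip_width: 0.508
grasp_force: 91.6
t 24.2
F_tool,tau_tool,j4 mean [-0.022 -0.191  4.025 -0.008 -0.116  0.006  0.038] sd [1.76  0.873 1.431 0.206 0.769 0.08  0.009]
tau_y [-1.16  0.77 -0.45 -0.7   0.94 -0.96  0.01  0.62]
Fx [-1.8   2.16 -1.79 -1.15  2.43 -2.04  0.7   1.32]
fit tau_y=a+b*Fx [-0.107  0.421] rms [0.202]
rms 0.031 f 7.36 decay 0.0 CONST -0.131 amp 1.07
t 24.2 p [0.5311 0.0212 0.102 ] F [-1.16 -1.05 -3.98] tau_tool [-0.175  0.615  0.113] tilt -0.2 w 0.503
```

```bash
cat > fit2.py <<'E'
import numpy as np,glob
from scipy.optimize import least_squares
for fn in sorted(glob.glob("A_*.npy")):
  A=np.load(fn); n=len(A)
  for lo,hi in ((0,n),(0,n//2),(n//2,n)) if n>12 else ((0,n),):
    y=A[lo:hi,4]; t=np.arange(len(y))*.05; best=None
    for f in np.arange(.5,9.9,.1):
     for k in(0,):
      X=np.c_[np.ones_like(t),np.cos(2*np.pi*f*t),np.sin(2*np.pi*f*t)]; b=np.linalg.lstsq(X,y,rcond=None)[0]
      r=least_squares(lambda p:p[0]+np.exp(-p[5]*t)*(p[1]*np.cos(2*np.pi*(p[3]*t+p[4]*t*t))+p[2]*np.sin(2*np.pi*(p[3]*t+p[4]*t*t)))-y,[*b,f,0,0])
      if best is None or r.cost<best.cost: best=r
    d=max(len(y)-6,1); s2=2*best.cost/d
    print(fn,(lo,hi),"rms",round(s2**.5,3),"const",round(best.x[0],3),"+-",round(float(np.sqrt(s2*np.linalg.pinv(best.jac.T@best.jac)[0,0])),3),"f,chirp,decay",np.round(best.x[3:],2))
E
python3 fit2.py
```

```text
A_1380.npy (0, 18) rms 0.154 const -0.094 +- 0.037 f,chirp,decay [ 4.68 -0.02 -0.4 ]
A_1380.npy (0, 9) rms 0.122 const -0.021 +- 0.045 f,chirp,decay [ 4.76 -0.73 -0.54]
A_1380.npy (9, 18) rms 0.16 const -0.165 +- 0.06 f,chirp,decay [ 5.03 -0.99 -0.97]
A_2101.npy (0, 24) rms 0.027 const 0.037 +- 0.006 f,chirp,decay [-1.45  6.93 -0.64]
A_2101.npy (0, 12) rms 0.021 const 0.031 +- 0.006 f,chirp,decay [ 17.52 -11.12  -3.62]
A_2101.npy (12, 24) rms 0.024 const 0.048 +- 0.008 f,chirp,decay [  9.53 -13.61   1.34]
A_2346.npy (0, 24) rms 0.286 const -0.029 +- 0.059 f,chirp,decay [ 6.93  0.33 -0.28]
A_2346.npy (0, 12) rms 0.219 const -0.005 +- 0.067 f,chirp,decay [ 4.41  6.75 -2.04]
A_2346.npy (12, 24) rms 0.078 const -0.083 +- 0.023 f,chirp,decay [7.33 0.23 0.02]
A_2420.npy (0, 8) rms 0.055 const -0.129 +- 0.021 f,chirp,decay [ 7.5  -0.32 -0.05]
```

```bash
python3 -m creep '[[0,0,0.015,0,0,0,0],[0,0,0.025,0,0,0,0],[0,0,0.02,0,0,0,0],[0,0,0.009,0,0,0,0],[0,0,0.004,0,0,0,0],[0,0,0.001,0,0,0,0],[0,0,0,0,0,0,0],[0,0,0,0,0,0,0.7],[0,0,0,0,0,0,0.7],[0,0,0,0,0,0,0.7],[0,0,0,0,0,0,0],[0,0,0,0,0,0,0],[0,0,0,0,0,0,0],[0,0,0,0,0,0,0],[0,0,-0.003,0,0,0,0],[0,0,-0.008,0,0,0,0],[0,0,-0.008,0,0,0,0],[0,0,-0.008,0,0,0,0],[0,0,-0.003,0,0,0,0],[0,0,0,0,0,0,0]]' 50; python3 t.py; python3 avg.py 10; python3 t.py
```

```text
time: 25.87
tool_pos: [0.532, 0.0211, 0.0592]
tcp_rot: [-0.24, 3.127, -0.0]
force: [-1.1, -0.2, -4.6]
grip_width: 0.51
grasp_force: 51.4
t 25.87 p [0.532  0.0211 0.0592] F [-1.05 -0.22 -4.59] tau_tool [ 0.065 -0.042 -0.01 ] tilt -0.3 w 0.51
t 26.37
F_tool,tau_tool,j4 mean [ 0.133  0.247  3.732 -0.011 -0.058 -0.012  0.039] sd [0.405 0.327 0.351 0.026 0.02  0.027 0.046]
tau_y [-0.07 -0.06 -0.03 -0.07 -0.09 -0.05 -0.02 -0.06 -0.07 -0.06]
Fx [ 0.9   0.38  0.33 -0.08  0.21 -0.32  0.    0.03  0.47 -0.61]
fit tau_y=a+b*Fx [-0.057 -0.009] rms [0.019]
rms 0.009 f 4.96 decay 0.0 CONST -0.055 amp 0.03
t 26.37 p [0.5311 0.0212 0.0579] F [ 0.57  0.35 -3.63] tau_tool [-0.04  -0.059  0.006] tilt -0.2 w 0.511
```

Clean at 50 N: −0.057 against +0.034 after the + tilt, which suggests the middle one is loose. I'll confirm with one more gentle + tilt.

```bash
python3 -m creep '[[0,0,-0.015,0,0,0,0],[0,0,-0.015,0,0.05,0,0],[0,0,0,0,0.08,0,0],[0,0,0,0,0.08,0,0],[0,0,0,0,0.08,0,0],[0,0,0,0,0.05,0,0],[0,0,0,0,0,0,0],[0,0,0,0,0,0,0],[0,0,0,0,0,0,0],[0,0,0,0,-0.05,0,0],[0,0,0,0,-0.08,0,0],[0,0,0,0,-0.08,0,0],[0,0,0,0,-0.08,0,0],[0,0,0,0,-0.05,0,0],[0,0,0,0,0,0,0],[0,0,0,0,0,0,0],[0,0,0,0,0,0,0],[0,0,0,0,0,0,0]]'; python3 avg.py 10; python3 t.py
```

```text
time: 27.87
tool_pos: [0.5318, 0.0212, 0.0882]
tcp_rot: [-0.241, 3.129, 0.0]
force: [-0.4, 0.1, -3.7]
grip_width: 0.508
grasp_force: 54.0
t 28.37
F_tool,tau_tool,j4 mean [ 0.035  0.014  3.604 -0.02   0.06   0.004 -0.067] sd [0.463 0.316 0.561 0.022 0.023 0.024 0.021]
tau_y [0.07 0.04 0.02 0.04 0.07 0.06 0.11 0.05 0.08 0.06]
Fx [-0.64  0.07  0.29  0.98 -0.59  0.05  0.27 -0.41  0.34 -0.01]
fit tau_y=a+b*Fx [ 0.061 -0.007] rms [0.023]
rms 0.015 f 2.46 decay 4.0 CONST 0.066 amp 0.06
t 28.37 p [0.5311 0.0212 0.0879] F [ 0.07 -0.31 -2.84] tau_tool [-0.015  0.063 -0.018] tilt -0.2 w 0.511
```

The middle case rattles: +0.061 against −0.057 N m, so 0.12 where about 0.13 is expected. I'll lay it back and go to the right one.

```bash
python3 -m creep '[[0,0,0.015,0,0,0,0],[0,0,0.02,0,0,0,0],[0,0,0.015,0,0,0,0],[0,0,0.006,0,0,0,0],[0,0,0.003,0,0,0,0],[0,0,0.001,0,0,0,0],[0,0,0,0,0,0,0],[0,0,0,0,0,0,1],[0,0,0,0,0,0,1],[0,0,0,0,0,0,1],[0,0,0,0,0,0,1],[0,0,0,0,0,0,1],[0,0,-0.02,0,0,0,1],[0,0,-0.03,0,0,0,1],[0,0,-0.03,0,0,0,1],[0,0,-0.01,0,0,0,1],[0,0,0,0,0,0,1],[0,0,0,0,0,0,1]]'; python3 -c "
from h import *
go([.487,-.232,.1],164.5)
c=camera('wrist');P=cloud(c).reshape(-1,3)
for x,y in((.53,.0215),):
  for a,b in((.058,.075),(.012,.026)):
    Q=P[(P[:,2]>a)&(P[:,2]<b)&(abs(P[:,0]-x)<.1)&(abs(P[:,1]-y)<.06)]
    print(len(Q),cv2.minAreaRect((Q[:,:2]*1000).astype(np.float32)),np.median(Q[:,2]))
"
```

```text
time: 29.87
tool_pos: [0.5313, 0.0212, 0.1181]
tcp_rot: [-0.241, 3.128, 0.0]
force: [-0.2, -0.4, 0.2]
grip_width: 0.996
grasp_force: 0.0
turn [0.0007 0.0047 0.4241] shift [-0.025  -0.2558  0.0181]
18695 ((526.6702880859375, 20.710289001464844), (144.00180053710938, 44.251426696777344), 8.765944480895996) 0.06616878765792039
6019 ((527.27490234375, 19.64529037475586), (159.50062561035156, 70.30156707763672), 8.152984619140625) 0.01990669660787779
```

```bash
python3 -m creep '[[0,0,0,0,0,0.106,1],[0,0,0,0,0,0.106,1],[0,0,0,0,0,0.106,1],[0,0,0,0,0,0.106,1],[-0.002,-0.02,0,0,0.005,0,1],[-0.003,-0.03,0,0,0,0,1],[-0.003,-0.034,0,0,0,0,1],[-0.004,-0.034,0,0,0,0,1],[-0.004,-0.034,0,0,0,0,1],[-0.003,-0.034,0,0,0,0,1],[-0.003,-0.033,0,0,0,0,1],[-0.003,-0.025,0.008,0,0,0,1],[0,-0.012,0.01,0,0,0,1],[0,0,0,0,0,0,1],[0,0,0,0,0,0,1]]'; python3 -c "
from h import *
go([.487,-.232,.026],164.5)
c=camera('wrist');P=cloud(c).reshape(-1,3)
for x,y in((.487,-.232),):
  for a,b in((.058,.075),(.012,.026)):
    Q=P[(P[:,2]>a)&(P[:,2]<b)&(abs(P[:,0]-x)<.12)&(abs(P[:,1]-y)<.07)]
    print(len(Q),cv2.minAreaRect((Q[:,:2]*1000).astype(np.float32)),np.median(Q[:,2]))
"
```

```text
time: 31.17
tool_pos: [0.4853, -0.2312, 0.0978]
tcp_rot: [-0.425, -3.108, -0.006]
force: [0.7, 0.4, 1.1]
grip_width: 1.004
grasp_force: 0.0
turn [ 0.003  -0.0051 -0.0011] shift [-0.0019 -0.0003  0.0718]
22170 ((486.14691162109375, -230.3333740234375), (44.256473541259766, 143.79141235351562), 74.5088119506836) 0.06765788151527728
6789 ((485.3531188964844, -232.81600952148438), (70.27281188964844, 159.4281005859375), 74.92567443847656) 0.02135431105288936
```

```bash
python3 -m creep '[[-0.001,0,0.015,0,-0.004,0,1],[0,0,0.025,0,0,0,1],[0,0,0.02,0,0,0,1],[0,0,0.011,0,0,0,1],[0,0,0,0,0,0,1],[0,0,0,0,0,0,1],[0,0,0,0,0,0,0],[0,0,0,0,0,0,0],[0,0,0,0,0,0,0],[0,0,0,0,0,0,0],[0,0,0,0,0,0,0],[0,0,0,0,0,0,0],[0,0,0,0,0,0,0]]' 50; python3 t.py
python3 -m creep '[[0,0,-0.01,0,0,0,0],[0,0,-0.02,0,0,0,0],[0,0,-0.025,0,0,0,0],[0,0,-0.015,0,0.05,0,0],[0,0,0,0,0.08,0,0],[0,0,0,0,0.08,0,0],[0,0,0,0,0.08,0,0],[0,0,0,0,0.07,0,0],[0,0,0,0,0.04,0,0],[0,0,0,0,0,0,0],[0,0,0,0,0,0,0],[0,0,0,0,0,0,0],[0,0,0,0,0,0,0]]'; python3 t.py
python3 -m creep '[[0,0,0,0,-0.04,0,0],[0,0,0,0,-0.07,0,0],[0,0,0,0,-0.08,0,0],[0,0,0,0,-0.08,0,0],[0,0,0,0,-0.08,0,0],[0,0,0,0,-0.05,0,0],[0,0,0,0,0,0,0],[0,0,0,0,0,0,0],[0,0,0,0,0,0,0],[0,0,0,0,0,0,0]]'; python3 avg.py 8
python3 -m creep '[[0,0,0,0,-0.05,0,0],[0,0,0,0,-0.08,0,0],[0,0,0,0,-0.08,0,0],[0,0,0,0,-0.08,0,0],[0,0,0,0,-0.07,0,0],[0,0,0,0,-0.04,0,0],[0,0,0,0,0,0,0],[0,0,0,0,0,0,0],[0,0,0,0,0,0,0],[0,0,0,0,0.04,0,0],[0,0,0,0,0.07,0,0],[0,0,0,0,0.08,0,0],[0,0,0,0,0.08,0,0],[0,0,0,0,0.08,0,0],[0,0,0,0,0.05,0,0],[0,0,0,0,0,0,0],[0,0,0,0,0,0,0],[0,0,0,0,0,0,0],[0,0,0,0,0,0,0]]'; python3 avg.py 8; python3 t.py
```

```text
time: 32.3
tool_pos: [0.4884, -0.2325, 0.0296]
tcp_rot: [0.423, 3.109, 0.001]
force: [-0.9, 2.4, 6.6]
grip_width: 0.514
grasp_force: 51.8
t 32.3 p [ 0.4884 -0.2325  0.0296] F [-0.91  2.37  6.6 ] tau_tool [-0.293  0.162 -0.051] tilt -0.2 w 0.514
time: 33.38
tool_pos: [0.4873, -0.2324, 0.0994]
tcp_rot: [-0.371, -2.723, -0.076]
force: [-0.3, -0.3, -3.8]
grip_width: 0.508
grasp_force: 52.8
t 33.38 p [ 0.4873 -0.2324  0.0994] F [-0.31 -0.26 -3.81] tau_tool [-0.035 -0.704 -0.046] tilt 22.7 w 0.508
time: 34.22
tool_pos: [0.4882, -0.2328, 0.0988]
tcp_rot: [0.423, 3.111, 0.002]
force: [-0.0, 0.0, -4.7]
grip_width: 0.507
grasp_force: 53.0
t 34.62
F_tool,tau_tool,j4 mean [ 3.910e-01  3.060e-01  3.758e+00 -2.000e-03 -2.000e-03  9.000e-03
  2.100e-02] sd [0.538 0.566 0.454 0.016 0.022 0.022 0.023]
tau_y [ 0.01  0.01 -0.    0.03 -0.02 -0.04 -0.02  0.01]
Fx [ 0.13  0.5  -0.09 -0.04  1.2  -0.1   1.33  0.2 ]
fit tau_y=a+b*Fx [ 0.003 -0.013] rms [0.021]
rms 0.014 f 2.84 decay 0.0 CONST -0.003 amp 0.03
time: 36.2
tool_pos: [0.487, -0.2321, 0.0986]
tcp_rot: [0.423, 3.11, 0.002]
force: [-0.7, 0.5, -3.5]
grip_width: 0.508
grasp_force: 53.1
t 36.6
F_tool,tau_tool,j4 mean [-1.21e-01 -3.14e-01  3.68e+00 -0.00e+00  7.00e-03  3.00e-03 -3.50e-02] sd [0.267 0.474 0.472 0.038 0.021 0.02  0.021]
tau_y [ 0.03 -0.03 -0.01 -0.02  0.03  0.03  0.01  0.02]
Fx [-0.25 -0.28  0.14 -0.09 -0.63  0.32 -0.08 -0.1 ]
fit tau_y=a+b*Fx [ 0.007 -0.002] rms [0.021]
rms 0.012 f 3.08 decay 4.0 CONST 0.010 amp 0.05
t 36.6 p [ 0.4875 -0.2324  0.0988] F [-0.03 -0.51 -3.88] tau_tool [0.006 0.017 0.01 ] tilt -0.2 w 0.507
```

Right is solid (−0.002 and +0.007), so it is the middle one. I'll lay right down.

```bash
python3 -m creep '[[0,0,0.015,0,0,0,0],[0,0,0.025,0,0,0,0],[0,0,0.018,0,0,0,0],[0,0,0.007,0,0,0,0],[0,0,0.004,0,0,0,0],[0,0,0.001,0,0,0,0],[0,0,0,0,0,0,0],[0,0,0,0,0,0,1],[0,0,0,0,0,0,1],[0,0,0,0,0,0,1],[0,0,0,0,0,0,1],[0,0,0,0,0,0,1],[0,0,-0.02,0,0,0,1],[0,0,-0.03,0,0,0,1],[0,0,-0.03,0,0,0,1],[0,0,-0.01,0,0,0,1],[0,0,0,0,0,0,1],[0,0,0,0,0,0,1]]'; python3 -c "
from h import *
go([.5285,.021,.1],188.7)
c=camera('wrist');P=cloud(c).reshape(-1,3)
for x,y in((.487,-.232),):
  for a,b in((.058,.075),(.012,.026)):
    Q=P[(P[:,2]>a)&(P[:,2]<b)&(abs(P[:,0]-x)<.12)&(abs(P[:,1]-y)<.07)]
    print(len(Q),cv2.minAreaRect((Q[:,:2]*1000).astype(np.float32)),np.median(Q[:,2]))
"
```

```text
time: 38.1
tool_pos: [0.4877, -0.2326, 0.1187]
tcp_rot: [0.423, 3.11, 0.001]
force: [0.6, 0.1, -1.0]
grip_width: 1.003
grasp_force: 0.0
turn [ 4.000e-04  3.500e-03 -4.223e-01] shift [-0.0787  0.2445  0.0187]
18420 ((483.9412841796875, -231.10008239746094), (44.19766616821289, 143.1923065185547), 74.47334289550781) 0.06613563512738681
6088 ((483.819580078125, -232.6295928955078), (70.16914367675781, 159.209228515625), 74.79444885253906) 0.019861488327609117
```

```bash
python3 -m creep '[[0,0,0,0,0,-0.1055,1],[0,0,0,0,0,-0.1055,1],[0,0,0,0,0,-0.1055,1],[0,0,0,0,0,-0.1055,1],[-0.006,0.02,0,0,0.0035,0,1],[-0.009,0.028,0,0,0,0,1],[-0.01,0.032,0,0,0,0,1],[-0.011,0.034,0,0,0,0,1],[-0.011,0.034,0,0,0,0,1],[-0.011,0.034,0,0,0,0,1],[-0.01,0.031,0,0,0,0,1],[-0.007,0.022,0.008,0,0,0,1],[-0.003,0.0095,0.01,0,0,0,1],[0,0,0,0,0,0,1],[0,0,0,0,0,0,1],[0,0,0,0,0,0,1]]'; python3 -c "
from h import *
go([.5285,.021,.028],188.7)"
```

```text
time: 39.48
tool_pos: [0.5272, 0.02, 0.1001]
tcp_rot: [0.236, -3.131, -0.0]
force: [0.5, 0.6, 0.0]
grip_width: 0.997
grasp_force: 0.0
turn [ 0.0003 -0.0021 -0.0011] shift [-0.0014  0.0007  0.0721]
```

```bash
python3 -m creep '[[-0.001,0,0.015,0,0,0,1],[0,0,0.025,0,0,0,1],[0,0,0.02,0,0,0,1],[0,0,0.011,0,0,0,1],[0,0,0,0,0,0,1],[0,0,0,0,0,0,1],[0,0,0,0,0,0,0],[0,0,0,0,0,0,0],[0,0,0,0,0,0,0],[0,0,0,0,0,0,0],[0,0,0,0,0,0,0],[0,0,0,0,0,0,0],[0,0,0,0,0,0,0],[0,0,-0.01,0,0,0,0],[0,0,-0.02,0,0,0,0],[0,0,-0.025,0,0,0,0],[0,0,-0.02,0,0,0,0],[0,0,-0.01,0,0,0,0],[0,0,0,0,0,0,0]]' 50; python3 t.py; python3 -c "
from h import *
go([.7,.1155,.115])"
```

```text
time: 41.07
tool_pos: [0.5301, 0.0212, 0.117]
tcp_rot: [-0.238, 3.13, -0.001]
force: [0.4, -0.4, -4.3]
grip_width: 0.505
grasp_force: 52.0
t 41.07 p [0.5301 0.0212 0.117 ] F [ 0.37 -0.42 -4.26] tau_tool [ 0.019 -0.009  0.015] tilt -0.2 w 0.505
turn [-0.0005  0.0029 -0.    ] shift [-0.1822  0.0676  0.002 ]
```

```bash
python3 -m creep '[[-0.007,0.003,0,0,0,0,0],[-0.014,0.005,0,0,0,0,0],[-0.018,0.007,0,0,0,0,0],[-0.02,0.0075,0,0,0,0,0],[-0.02,0.0075,0,0,0,0,0],[-0.02,0.0075,0,0,0,0,0],[-0.02,0.0075,0,0,0,0,0],[-0.02,0.0075,0,0,0,0,0],[-0.018,0.007,0,0,0,0,0],[-0.014,0.005,0,0,0,0,0],[-0.009,0.003,0,0,0,0,0],[0,0,0,0,0,0,0],[0,0,0,0,0,0,0],[0,0,0,0,0,0,0],[0,0,0,0,0,0,0]]'; python3 t.py; python3 - <<'E'
from h import *
go([.7,.1155,.115])
for n in("scene","top"):
    c=camera(n); cv2.imwrite(f"pics/{n}9.png",c["pixels"][...,::-1]); W=cloud(c)
    for k,(x,y) in dict(case=(.7,.1155),L=(.531,.241),R=(.486,-.232)).items():
        P=W.reshape(-1,3); lo,hi=(.145,.17) if k=="case" else (.056,.075)
        Q=P[(P[:,2]>lo)&(P[:,2]<hi)&(abs(P[:,0]-x)<.12)&(abs(P[:,1]-y)<.06)]
        if len(Q)>20: print(n,k,len(Q),cv2.minAreaRect((Q[:,:2]*1000).astype(np.float32)),np.median(Q[:,2]))
E
```

```text
time: 42.32
tool_pos: [0.6956, 0.1148, 0.1139]
tcp_rot: [0.237, -3.13, -0.0]
force: [-0.2, -0.1, -3.4]
grip_width: 0.505
grasp_force: 51.8
t 42.32 p [0.6956 0.1148 0.1139] F [-0.18 -0.13 -3.42] tau_tool [-0.018 -0.013 -0.027] tilt 0.1 w 0.505
turn [ 0.0004 -0.0023 -0.    ] shift [-0.0045  0.     -0.0011]
scene case 819 ((711.2426147460938, 111.78219604492188), (102.63671875, 108.43720245361328), 63.96695327758789) 0.15038316311518624
scene L 558 ((531.2655029296875, 242.2259979248047), (147.32461547851562, 47.07120132446289), 2.6332929134368896) 0.06660000632030721
scene R 753 ((486.928466796875, -234.4200439453125), (46.54024124145508, 147.56739807128906), 74.04044342041016) 0.06647749294807823
top case 612 ((690.2020874023438, 102.69000244140625), (75.4288330078125, 143.4235382080078), 70.89373779296875) 0.14901091334575411
top R 1150 ((486.031982421875, -231.06658935546875), (44.896644592285156, 146.07260131835938), 74.36203002929688) 0.06506579574048237
```

View pics/scene9.png

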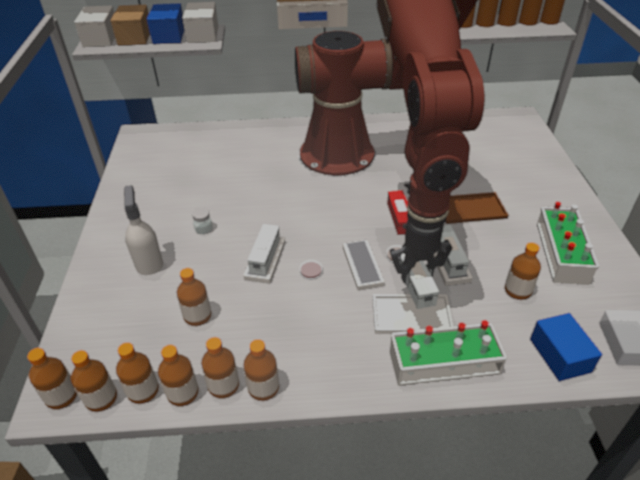

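The scene view shows the middle case gripped over the tray at about (425,290). The middle stand at (363,264) is empty, the right case at (265,250) and left case at (455,260) are on their stands, and the bystanders are in place. The torque is near zero here, so I'll tilt it once more to make sure of the rattle.

```bash
python3 avg.py 8|sed -n 2,4p; python3 -m creep '[[0,0,-0.01,0,-0.05,0,0],[0,0,-0.01,0,-0.08,0,0],[0,0,0,0,-0.08,0,0],[0,0,0,0,-0.08,0,0],[0,0,0,0,0,0,0],[0,0,0,0,0,0,0],[0,0,0,0,0,0,0],[0,0,0,0,0,0,0],[0,0,0,0,0.08,0,0],[0,0,0,0,0.08,0,0],[0,0,0,0,0.08,0,0],[0,0,0,0,0.05,0,0],[0,0,0,0,0,0,0],[0,0,0,0,0,0,0],[0,0,0,0,0,0,0],[0,0,0,0,0,0,0]]' ; python3 avg.py 8|sed -n 2,4p; python3 t.py
```

```text
F_tool,tau_tool,j4 mean [-0.018  0.394  3.516  0.021  0.049  0.006 -0.049] sd [0.275 0.342 0.423 0.034 0.029 0.025 0.001]
tau_y [ 0.03 -0.    0.02  0.07  0.07  0.1   0.04  0.06]
Fx [ 0.16 -0.15  0.38 -0.56 -0.14  0.1   0.21 -0.14]
time: 44.15
tool_pos: [0.6958, 0.115, 0.1347]
tcp_rot: [-0.238, 3.132, 0.001]
force: [-0.0, -0.0, -4.7]
grip_width: 0.507
grasp_force: 53.9
F_tool,tau_tool,j4 mean [ 0.027 -0.116  3.578  0.01  -0.068 -0.01   0.041] sd [0.313 0.317 0.39  0.021 0.024 0.016 0.025]
tau_y [-0.05 -0.1  -0.03 -0.08 -0.06 -0.07 -0.09 -0.07]
Fx [-0.65  0.18  0.14 -0.16  0.02  0.21 -0.01  0.49]
t 44.55 p [0.6959 0.115  0.1348] F [-0.49 -0.05 -3.48] tau_tool [-0.021 -0.067  0.014] tilt 0.0 w 0.507
```

```bash
python3 -m creep '[[-0.004,0,0.006,0,0,0,0],[0,0,0.008,0,0,0,0],[0,0,0.006,0,0,0,0],[0,0,0,0,0,0,0],[0,0,0,0,0,0,0],[0,0,0,0,0,0,0],[0,0,0,0,0,0,0],[0,0,0,0,0,0,0],[0,0,0,0,0,0,0]]'; python3 t.py; python3 -c "
from station import ticket
print(ticket.job_done())"
```

```text
time: 45.3
tool_pos: [0.7001, 0.1157, 0.1149]
tcp_rot: [0.238, -3.132, -0.0]
force: [0.7, -0.1, -3.4]
grip_width: 0.509
grasp_force: 54.0
t 45.3 p [0.7001 0.1157 0.1149] F [ 0.72 -0.1  -3.44] tau_tool [-0.018 -0.047 -0.013] tilt 0.0 w 0.509
the job is handed in; nothing more can be done
None
```

The middle case is the one that rattles; I handed the job in at 45.3 s with it held level about 10–11 cm above the middle of the tray and the left and right cases back on their stands, but the hand-in gave no verdict.

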